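# Sweep the disc sinkers off the tackle shelf into the lure tin

### The arm

A 6-joint arm with a two-finger parallel gripper is mounted at the origin on the work surface. World frame = base frame: x ahead of the robot, y to its left, z up, the work surface at z = 0. Lengths are in m, angles in rad, forces in N, time in s.
With the tool pointing down it reaches from about 0.3 to 0.875 m from the base axis. Payload 6.4 kg.
Tool frame: the origin (TCP) lies midway between the tips of the shut fingers; the grasp point (between the pads) lies 19 mm behind it; z points along the fingers, y is the line along which they close (so a half turn about z gives the same grasp; the last joint's range is limited). The gripper opens to 85 mm and grips with 20 to 120 N. Pads are 22 mm wide; open, the fingers measure 114 mm over their backs; the gripper's body (76 mm by 85 mm) begins 54 mm behind the grasp point. The pads swing forward as they close: fully open they stand 13 mm farther back than shut.
Start: joints at [0.949, 0.181, 1.607, -0, 1.354, -0.206], TCP at [0.232, 0.526, 0.231] pointing down, gripper open.
Joint ranges: [-2.99, 2.99], [-0.89, 2.07], [0.3, 2.58], [-1.14, 4.28], [0, 2.63], [-3.12, 3.12]. Speed limits (rad/s): [2.57, 2.57, 3.01, 3.14, 3.14, 3.14].

### API

Orientations are given as a unit quaternion [w, x, y, z].
In Python, from bench import * gives the robot as it stands.
- The arm moves only by the tool play_rows, never from a script. Its argument "plan" is a list of rows, each a list of 3 entries, a list of its own where there are three numbers: the finger opening in mm, from 0 to 85.4, then the shift along the tool's x, y, z normalised to -1 to 1, where 1 is 40 cm, then the turn about the tool's z normalised to -1 to 1, where 1 is pi rad. A call has 1 to 10 rows; each row is the pose to reach, as a shift and turn from the pose commanded when the call began, along the tool's axes at that moment, turning the shorter way round; what a row does not reach only later rows make up. A row lasts 1/10 s, in which the tool goes at most 50 mm and 8.59 degrees, less where a joint would pass 70% of its speed; a pose out of reach is approached as far as the arm can. A call with a number of a shift or a turn outside -1 to 1 is refused whole. A call with a gripper value outside its range is refused whole. The fingers move at their own pace and stop on an object; the grip force is fixed at half the most. Time passes only in rows, so rows that repeat a pose let the fingers close. It gives the time, the measured TCP pose, the force, the opening and the grip force at its end, in the units of the state.
- get_obs(): the state, without advancing time (a new reading comes with each control period).
- camera(name): name is "side" or "top" or "wrist"; returns a dict with "image" (480x640x3 uint8, red, green, blue), "range_z" (480x640 float32, m along the optical axis (not along the pixel's ray), 0 where there is no reading), "intrinsics" (3x3 intrinsics, pixels), "k1" (the pictures are not rectified: a ray, as slopes to the right and down, at radius r is drawn at 1 + k1 r^2 times it, then the intrinsics apply), "rvec" (rotation vector, rad) and "tvec" (3), from world to camera coordinates, as OpenCV has them; the wrist camera has in their place "T_tool_cam" (4x4, takes a point from camera to tool coordinates, whose origin is the TCP and whose axes are the flange's). Camera axes: x right, y down, z forward; pixel columns grow to the right and rows downward; lengths in m; the calibration is good to about 2 mm. A picture is of the moment at which its call begins: read the wrist's pose just before it.
- hand_in(): hands the job in; it is judged then, once.
Trained networks look in a picture, given as the dict that the camera call returned (one of the last four; its "shot" number tells which), for a name from the list of things; names that differ only in an ending like _2 or _b are one class to them, and where a whole thing is asked for, a point or a joint stands for the part that bears it (a point fixed in the world has none). Each returns a list of dicts, best first, with "conf" (0 to 1); they miss things now and then, are a little off and sometimes report something else, mostly with a low value. They report only what shows in the picture. A call takes as long as a camera call. They do not tell look-alikes from the thing itself.
- search_frame(picture, label): "rect" ([centre column, centre row, width, height] in pixels, round what is visible of it).
- masks_of(picture, label): "mask" (480x640 bool, what is visible of it) and "rect" ([centre column, centre row, width, height] in pixels, round what is visible of it).
The state is a dict: "time_s": time; "q": joint angles; "dq": joint speeds; "joint_efforts": joint torques, N m; "eef_pos": TCP position; "eef_rot": TCP orientation; "wrist_force": force on the tool from outside, world axes, zero at the start; "torque": the same for the moment, N m; "opening": opening from 0.0 (shut) to 1.0 (fully open); "grasp_force": force on a finger pad.
Only numpy, scipy, OpenCV 4.12 (cv2) and the standard library are available. Lean on these libraries where they do the work, as an engineer would, in place of code of your own. Each camera call takes 0.05 s, during which the arm holds its last target. There are 200 camera calls.

### The job

Four lead disc sinkers lie scattered on the oak tackle shelf. With your fingertips, sweep them along the board and out through the opening in the rail at the end where the zinc tin stands, so that all four drop into the tin. Only push them, gently: do not pinch or lift them, and leave the tin, reel, ferrule, net gauge and tongs where they are.

Things in the scene. Friction and masses are not known exactly. Their poses are not given: they have to be found in the camera images.
- shelf: Low fixed oak shelf on the bench. Origin on the bench under its centre; x from its front (robot side) to its back, y along it. Flat board 280 (x) by 340 mm (y), top at z = 0.075, ends at y = +-0.170. Dark rail 16 mm high along front and back, inner faces at x = -0.128 and 0.128. Sinkers start within x = -0.105 to 0.002, y = +-0.11; bystanders stand behind x = 0.05.
- open_left (a point): Middle of the opening in the rail at the shelf's +y end, at board-top height on the board's very edge (shelf x = -0.053, y = 0.170). Each opening is 150 mm wide, from the front rail to shelf x = 0.022, flush with the board; the rest of the end has a rail 12 mm thick, 16 mm high. Axes as the shelf's.
- open_right (a point): The same at the shelf's -y end (shelf y = -0.170).
- tin: Open dull zinc tin, loose on the bench at either end of the shelf (see which), outside the opening, its near edge tucked 5 to 15 mm under the board. 190 (x) by 150 (y) by 45 mm high, walls 3 mm, 0.42 kg; rim 30 mm below the board's top. Origin at the centre of its underside; axes nearly parallel to the shelf's. Catches what goes over that end through the opening.
- sinker1: One of four like lead disc sinkers: dull dark grey flat disc, 30 mm diameter, 10 mm thick, about 80 g, small brass-bushed hole. Origin at the disc's centre (5 mm above what it lies flat on), z along its axis. Starts flat on the board, centre z = 0.080. Slides when pushed, does not roll; once its centre is past the board's end it tips and drops into the tin.
- sinker2: One of four like lead disc sinkers: dull dark grey flat disc, 30 mm diameter, 10 mm thick, about 80 g, small brass-bushed hole. Origin at the disc's centre (5 mm above what it lies flat on), z along its axis. Starts flat on the board, centre z = 0.080. Slides when pushed, does not roll; once its centre is past the board's end it tips and drops into the tin.
- sinker3: One of four like lead disc sinkers: dull dark grey flat disc, 30 mm diameter, 10 mm thick, about 80 g, small brass-bushed hole. Origin at the disc's centre (5 mm above what it lies flat on), z along its axis. Starts flat on the board, centre z = 0.080. Slides when pushed, does not roll; once its centre is past the board's end it tips and drops into the tin.
- sinker4: One of four like lead disc sinkers: dull dark grey flat disc, 30 mm diameter, 10 mm thick, about 80 g, small brass-bushed hole. Origin at the disc's centre (5 mm above what it lies flat on), z along its axis. Starts flat on the board, centre z = 0.080. Slides when pushed, does not roll; once its centre is past the board's end it tips and drops into the tin.
- reel: Bystander: bronze trolling reel with side brake lever on an oak rest, loose on the bench at the other end of the shelf, 105 mm (x) by 86 mm (y) by 118 mm high, 0.95 kg. Origin at the centre of its underside.
- ferrule: Bystander: brass rod ferrule standing upright on the board behind the sinkers, 19 mm in diameter at the foot, 48 mm tall, 50 g, tips easily. Origin at the centre of its foot.
- gauge: Bystander: flat carved pine net gauge lying near the back rail, 26 mm by 98 mm by 8 mm (long along its y), 20 g. Origin on its underside near the middle.
- tongs: Bystander: aluminium fish-gripping tongs lying near the back rail, 34 mm by 176 mm by 11 mm (long along its y), 110 g. Origin on the underside at the middle.
Things that resemble listed ones, but are neither listed nor needed, are in the scene too. What is shaped like the sinker3 but orange, purple or red is not meant.

How it is judged:
At the end, for the whole second after the job is handed in: All four sinkers lie at rest inside the tin (centres within its walls, below 40 mm above its underside); the tin, reel, ferrule, gauge and tongs are within 15 mm of where they started and the ferrule still stands (x of sinker1 in the frame of tin between -0.093 and 0.093 m and y of sinker1 in the frame of tin between -0.073 and 0.073 m and z of sinker1 in the frame of tin between 0 and 0.04 m and linear speed of each of sinker1, sinker2, sinker3, sinker4 below 0.03 m/s and x of sinker2 in the frame of tin between -0.093 and 0.093 m and y of sinker2 in the frame of tin between -0.073 and 0.073 m and z of sinker2 in the frame of tin between 0 and 0.04 m and x of sinker3 in the frame of tin between -0.093 and 0.093 m and y of sinker3 in the frame of tin between -0.073 and 0.073 m and z of sinker3 in the frame of tin between 0 and 0.04 m and x of sinker4 in the frame of tin between -0.093 and 0.093 m and y of sinker4 in the frame of tin between -0.073 and 0.073 m and z of sinker4 in the frame of tin between 0 and 0.04 m and distance of each of tin, reel, ferrule, gauge, tongs from where it was at the start of the episode below 0.015 m and angle between ferrule's own z axis and vertical below 0.3 rad); the robot touches nothing.
It fails at once if a sinker is lifted (its centre more than 18 mm above the board's top) (height (world z) of any of sinker1, sinker2, sinker3, sinker4 above 0.093 m).
It fails at once if a sinker is carried out beyond the board's end in the air (((y of sinker1 in the frame of shelf above 0.205 m or y of sinker1 in the frame of shelf below -0.205 m) and height (world z) of sinker1 above 0.078 m) or ((y of sinker2 in the frame of shelf above 0.205 m or y of sinker2 in the frame of shelf below -0.205 m) and height (world z) of sinker2 above 0.078 m) or ((y of sinker3 in the frame of shelf above 0.205 m or y of sinker3 in the frame of shelf below -0.205 m) and height (world z) of sinker3 above 0.078 m) or ((y of sinker4 in the frame of shelf above 0.205 m or y of sinker4 in the frame of shelf below -0.205 m) and height (world z) of sinker4 above 0.078 m)).
It fails at once if a sinker is pinched or pressed hard (over 20 N from the fingers) (contact force between the fingers and sinker1 above 20 N or contact force between the fingers and sinker2 above 20 N or contact force between the fingers and sinker3 above 20 N or contact force between the fingers and sinker4 above 20 N).
It fails at once if the tin, reel, ferrule, net gauge or tongs are moved by more than 15 mm, or the ferrule is knocked over (distance of any of tin, reel, ferrule, gauge, tongs from where it was at the start of the episode above 0.015 m or angle between ferrule's own z axis and vertical above 0.3 rad).
It also fails if it takes over 58 s, if anything falls off the work surface, if the arm or the gripper's body presses on something with over 40 N, if the wrist force passes 120 N, or if a joint passes its speed limit or range.

## Working session

There is one attempt and no reset: what is moved stays moved. The work goes in short steps, Python scripts to look and compute and a tool call to move; the robot and the scene stay as the last step left them, time stands still between calls to the robot, and variables do not carry over. Pictures are saved under pics/ and viewed, at most 10 in all, crops included, and the job is handed in when it is done.

Besides the shell and the picture viewer there is one more tool, called after ">>>" as name(argument=value, ...), one argument or row to a line, values as JSON. play_rows: Moves the arm, as the interface text tells. Its arguments: {"type":"object","properties":{"plan":{"type":"array","items":{"type":"array"}}},"required":["plan"]}

```bash
mkdir -p pics; cat > h.py <<'E'
from bench import *
import numpy as np, cv2
from scipy.spatial.transform import Rotation as R
def world(c,us,vs,ws=None):
    """pixel + range -> world (fixed cams)"""
    K=c["intrinsics"];k1=c["k1"]
    d=np.array([k1,0,0,0],float)
    p=cv2.undistortPoints(np.array([[u,v] for u,v in zip(us,vs)],float).reshape(-1,1,2),np.array(K,float),d).reshape(-1,2)
    z=np.array([c["range_z"][int(v),int(u)] for u,v in zip(us,vs)]) if ws is None else ws
    P=np.c_[p*z[:,None],z]
    Rm=cv2.Rodrigues(np.array(c["rvec"],float))[0]
    return (P-np.array(c["tvec"]).reshape(1,3))@Rm
def onplane(c,us,vs,h):
    n=len(us);o=world(c,us,vs,np.zeros(n));a=world(c,us,vs,np.ones(n))
    d=a-o;return o+d*((h-o[:,2])/d[:,2])[:,None]
def save(c,n): cv2.imwrite("pics/"+n,cv2.cvtColor(c["image"],cv2.COLOR_RGB2BGR))
E
python3 - <<'E'
from h import *
o=get_obs();print(o["time_s"],o["eef_pos"],o["eef_rot"],o["q"])
c=camera("top");save(c,"top0.png")
for l in ["shelf","tin","sinker1","reel","ferrule","gauge","tongs"]:
    for r in masks_of(c,l):
        m=r["mask"];v,u=np.nonzero(m)
        z=c["range_z"][v,u];ok=z>0
        if ok.sum()<5: continue
        W=world(c,u[ok],v[ok])
        print(l,round(r["conf"],2),np.round(r["rect"]),np.round(np.median(W,0),4),c["image"][m].mean(0).astype(int))
s=camera("side");save(s,"side0.png")
E
```

```text
0.0 [0.23188066 0.52555884 0.23038238] [-3.67207016e-04  2.06400135e-01  9.78467272e-01 -8.04923818e-04] [ 9.48729449e-01  1.81530458e-01  1.60802401e+00  2.50517043e-05
  1.35380748e+00 -2.06283252e-01]
shelf 0.84 [307. 230. 191. 163.] [0.5985 0.052  0.0766] [123  90  63]
tin 0.81 [181. 249.  81. 103.] [0.5647 0.3082 0.0049] [117 118 119]
tin 0.39 [348. 175.  95.  25.] [ 0.706  -0.0207  0.0854] [145 141 139]
sinker1 0.77 [332. 236.  13.  16.] [0.5925 0.007  0.0859] [95 87 83]
sinker1 0.75 [356. 273.  17.  19.] [ 0.5241 -0.0374  0.0859] [98 89 84]
sinker1 0.67 [343. 337.   9.  13.] [ 0.4019 -0.0206  0.011 ] [182 122  73]
sinker1 0.59 [279. 275.  16.  15.] [0.517  0.1003 0.0857] [93 85 81]
sinker1 0.55 [261. 338.  12.  20.] [0.3942 0.1365 0.0105] [159  75  62]
sinker1 0.49 [249. 223.  12.  14.] [0.6092 0.159  0.086 ] [89 81 77]
sinker1 0.48 [230. 327.  15.  17.] [0.4142 0.2041 0.0106] [158  70  59]
reel 0.95 [429. 264.  57.  61.] [ 0.5354 -0.1728  0.093 ] [108  90  66]
reel 0.22 [250. 222.  15.  14.] [0.6097 0.1589 0.0862] [88 81 78]
ferrule 0.52 [323. 192.   9.  10.] [0.6709 0.0206 0.1225] [113  91  61]
gauge 0.65 [428. 265.  59.  66.] [ 0.5354 -0.1742  0.0902] [111  92  67]
gauge 0.63 [261. 170.  48.  15.] [0.7178 0.1389 0.0843] [145 119  91]
tongs 0.58 [346. 176.  92.  22.] [ 0.7078 -0.0262  0.0858] [147 144 144]
```

```bash
python3 -c "
import cv2
a=cv2.imread('pics/top0.png')[140:360,130:480];cv2.imwrite('pics/top0c.png',cv2.resize(a,(795,500),interpolation=cv2.INTER_CUBIC))"
```

```text
(no output)
```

View pics/top0c.png

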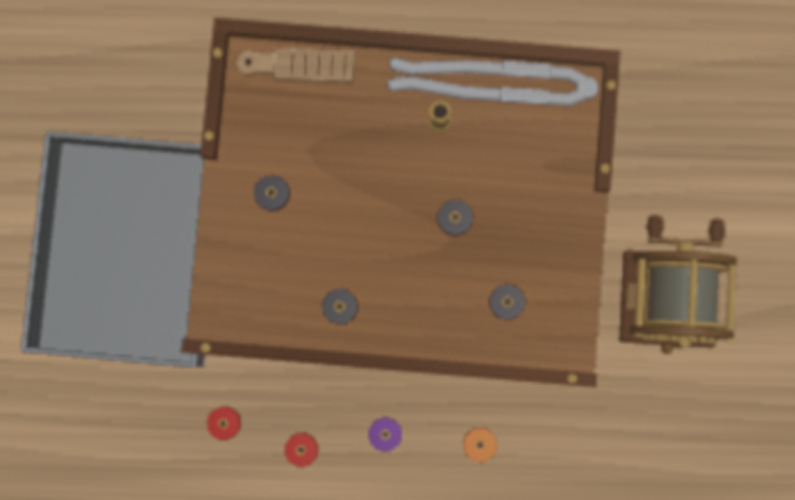

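View pics/side0.png

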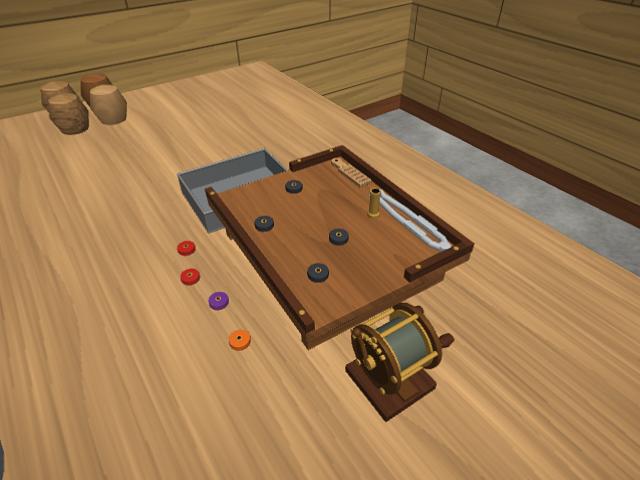

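The tin is at the +y (left) end. Candidates for sinkers:
- **Dark grey, on the board:** crop (271,193), (455,217), (340,306) and (507,301). These match the description.
- **Look-alikes, in front on the bench:** red (223,423) and (301,450), purple (385,434), orange (480,445). I'm leaving these alone.

The crop above already confirms this choice. Next I'll work out the shelf pose.

```bash
cat >> h.py <<'E'
def sinkers(c):
    out=[]
    for r in masks_of(c,"sinker1"):
        m=r["mask"];im=c["image"][m].mean(0)
        (u,v),_=cv2.minEnclosingCircle(cv2.findNonZero(m.astype(np.uint8)))
        z=np.median(world(c,*np.nonzero(m)[::-1])[:,2])
        if im[0]-im[2]<40: out.append((round(r["conf"],2),np.round([u,v]),onplane(c,[u],[v],0.084)[0],round(float(z),3)))
    return out
E
python3 - <<'E'
from h import *
c=camera("top")
u,v=[a.ravel() for a in np.meshgrid(np.arange(640),np.arange(480))]
W=world(c,u,v);k=(c["range_z"][v,u]>0)&(W[:,2]>.068)&(W[:,2]<.1)&(W[:,0]>.4)&(W[:,0]<.8)&(abs(W[:,1]-.05)<.35)
m=np.zeros((480,640),np.uint8);m[v[k],u[k]]=1
n,l,s,_=cv2.connectedComponentsWithStats(m);i=1+np.argmax(s[1:,4]);k=l[v,u]==i
b=cv2.minAreaRect(W[k][:,:2].astype(np.float32)*1000);print(b, np.median(W[k][:,2]))
# corners from the picture (crop px) at rail-top height
q=np.array([[213,19],[620,52],[597,386],[183,352]])/[795/350,500/220]+[130,140]
C=onplane(c,q[:,0],q[:,1],.091);print(np.round(C,4)); 
ctr=C[:,:2].mean(0);yd=(C[0]-C[1]+C[3]-C[2])[:2];yd/=np.linalg.norm(yd);xd=np.array([yd[1],-yd[0]])
print("ctr",ctr,"y-dir angle",np.degrees(np.arctan2(yd[1],yd[0])))
b2=np.array(b[0])/1000
for o in sinkers(c):
    d=o[2][:2]-ctr;print(o,"shelf",np.round([d@xd,d@yd],4))
for nme,p in [("tin",[.5647,.3082]),("ferrule",[.6709,.0206]),("bctr",b2)]:
    d=np.array(p)-ctr;print(nme,d@xd,d@yd)
E
```

```text
((605.9070434570312, 50.59596252441406), (341.0855712890625, 281.3182067871094), 86.63310241699219) 0.07698066348940102
[[ 0.7525  0.212   0.091 ]
 [ 0.7326 -0.1278  0.091 ]
 [ 0.4558 -0.1123  0.091 ]
 [ 0.4752  0.226   0.091 ]]
ctr [0.60400604 0.04947671] y-dir angle 86.68805506565822
(0.78, array([330., 235.]), array([0.59304839, 0.00675294, 0.084     ]), 0.086) shelf [-0.0085 -0.0433]
(0.65, array([249., 224.]), array([0.60972514, 0.15954643, 0.084     ]), 0.086) shelf [-0.0006  0.1102]
(0.59, array([353., 272.]), array([ 0.52396053, -0.03756903,  0.084     ]), 0.086) shelf [-0.0749 -0.0915]
(0.5, array([279., 274.]), array([0.51753135, 0.10077625, 0.084     ]), 0.086) shelf [-0.0893  0.0462]
(0.49, array([299., 331.]), array([0.41216446, 0.05988964, 0.084     ]), 0.011) shelf [-0.1921 -0.0007]
tin -0.05418739470198139 0.25602037424361207
ferrule 0.0684505021959616 -0.0249638713013108
bctr 0.0018331657753793838 0.0012272084051322086
```

```bash
cat >> h.py <<'E'
CTR=np.array([.605,.050]);A=np.radians(86.65);YD=np.array([np.cos(A),np.sin(A)]);XD=np.array([YD[1],-YD[0]])
def where():
    o=get_obs();p=np.array(o["eef_pos"]);d=p[:2]-CTR
    q=o["eef_rot"];M=R.from_quat([q[1],q[2],q[3],q[0]]).as_matrix()
    return o,p,M,[d@XD,d@YD,p[2]]
def go(sx,sy,z):
    o,p,M,s=where();t=np.r_[CTR+sx*XD+sy*YD,z]
    ang=np.degrees(np.arctan2(M[1,0],M[0,0]))
    print("t",o["time_s"],"shelf",np.round(s,4),"shift",np.round(M.T@(t-p)/.4,4),"turn",(ang-86.65)/180,"F",np.round(o["wrist_force"],1),o["opening"])
E
python3 -c "
from h import *
go(-.002,.067,.13)"
```

```text
t 0.55 shelf [-0.3999  0.4534  0.2313] shift [-1.2699 -0.5571  0.2533] turn 0.3862618847545123 F [ 1.3 -0.4  0.9] 0.9995060259948991
```

>>> play_rows(
  plan=[
    [20,[-0.1,-0.044,0],0.04],
    [20,[-0.2,-0.088,0],0.085],
    [20,[-0.3,-0.13,0],0.13],
    [20,[-0.4,-0.175,0.02],0.175],
    [20,[-0.5,-0.22,0.04],0.22],
    [20,[-0.6,-0.26,0.06],0.265],
    [20,[-0.7,-0.31,0.08],0.31],
    [20,[-0.8,-0.35,0.1],0.35],
    [20,[-0.9,-0.4,0.12],0.386],
    [20,[-0.95,-0.42,0.13],0.386],
  ],
)

```text
time_s: 1.55
eef_pos: [0.5138, 0.2158, 0.1787]
eef_rot: [0.0, 0.729, 0.684, -0.0]
wrist_force: [-0.6, 0.8, -0.7]
opening: 0.235
grasp_force: 0.0
```

```bash
python3 -c "
from h import *
go(-.002,.067,.077)"
```

```text
t 1.55 shelf [-0.1007  0.1602  0.1787] shift [-0.2315  0.248   0.2545] turn -0.0016224916523439011 F [-0.6  0.8 -0.7] 0.23522828845094954
```

>>> play_rows(
  plan=[
    [20,[-0.08,0.09,0.03],0],
    [20,[-0.16,0.18,0.06],0],
    [20,[-0.23,0.248,0.1],0],
    [20,[-0.232,0.248,0.15],0],
    [20,[-0.232,0.248,0.19],0],
    [20,[-0.232,0.248,0.22],0],
    [20,[-0.232,0.248,0.24],0],
    [20,[-0.232,0.248,0.25],0],
    [20,[-0.232,0.248,0.25],0],
  ],
)

```text
time_s: 2.45
eef_pos: [0.6054, 0.1212, 0.0792]
eef_rot: [-0.0, 0.727, 0.687, -0.0]
wrist_force: [-0.5, 0.3, 0.3]
opening: 0.231
grasp_force: 0.0
```

```bash
python3 - <<'E'
from h import *
go(-.02,.165,.077)
c=camera("side");save(c,"side1.png")
a=c["image"][130:330,170:480];cv2.imwrite("pics/side1c.png",cv2.cvtColor(cv2.resize(a,(775,500)),cv2.COLOR_RGB2BGR))
E
```

```text
t 2.45 shelf [-0.0038  0.0711  0.0792] shift [ 0.2349 -0.04    0.0055] turn 0.0006084080393068329 F [-0.5  0.3  0.3] 0.23062289992797774
```

View pics/side1c.png

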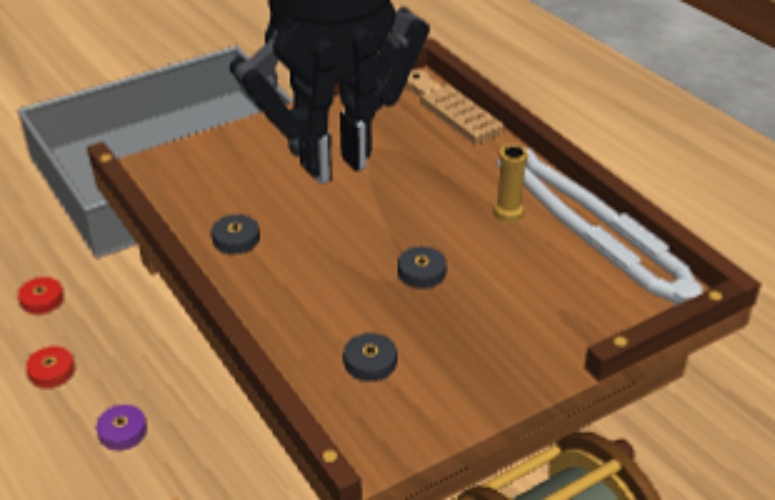

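Fingers straddle the line just behind the first sinker (crop ~(340,170)), clear of everything else. I'll lower them slightly and push.

>>> play_rows(
  plan=[
    [20,[0.0,0.004,0.007],0],
    [20,[0.02,0.004,0.007],0],
    [20,[0.04,0.004,0.007],0],
    [20,[0.065,0.0,0.007],0],
    [20,[0.09,-0.01,0.007],0],
    [20,[0.115,-0.02,0.007],0],
    [20,[0.14,-0.03,0.007],0],
    [20,[0.165,-0.04,0.007],0],
    [20,[0.19,-0.05,0.007],0],
    [20,[0.205,-0.05,0.007],0],
  ],
)

```text
time_s: 3.5
eef_pos: [0.5897, 0.2047, 0.0764]
eef_rot: [-0.0, 0.727, 0.687, -0.0]
wrist_force: [-0.7, -0.3, 1.1]
opening: 0.234
grasp_force: 0.7
```

```bash
python3 - <<'E'
from h import *
go(-.022,.165,.0764)
c=camera("side")
a=c["image"][130:330,170:480];cv2.imwrite("pics/side2c.png",cv2.cvtColor(cv2.resize(a,(775,500)),cv2.COLOR_RGB2BGR))
E
```

```text
t 3.5 shelf [-0.0243  0.1535  0.0764] shift [0.0287 0.0058 0.0001] turn 0.0005112449991961575 F [-0.7 -0.3  1.1] 0.23405806973022164
```

View pics/side2c.png

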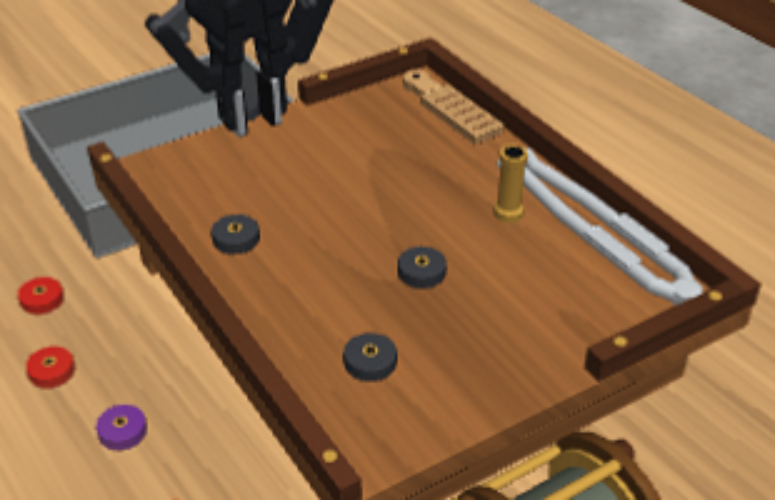

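The fingers are at the board end near the opening (crop ~(250,110)), clear of the end rail, and the sinker is hidden ahead of them. I'll push slowly over the edge, then back off and rise.

>>> play_rows(
  plan=[
    [20,[0.015,0,0],0],
    [20,[0.025,0,0],0],
    [20,[0.035,0,0],0],
    [20,[0.04,0,0],0],
    [20,[0.04,0,0],0],
    [20,[0.0,0,-0.01],0],
    [20,[-0.06,-0.03,-0.08],0],
    [20,[-0.16,-0.07,-0.12],0],
    [20,[-0.26,-0.12,-0.12],0],
    [20,[-0.36,-0.16,-0.12],0],
  ],
)

```text
time_s: 4.55
eef_pos: [0.5174, 0.0612, 0.1255]
eef_rot: [0.001, 0.727, 0.686, 0.0]
wrist_force: [0.4, -1.0, -0.2]
opening: 0.235
grasp_force: 0.0
```

```bash
python3 - <<'E'
from h import *
go(-.090,.003,.0764)
c=camera("side")
a=c["image"][130:330,170:480];cv2.imwrite("pics/side3c.png",cv2.cvtColor(cv2.resize(a,(775,500)),cv2.COLOR_RGB2BGR))
E
```

```text
t 4.55 shelf [-0.0881  0.006   0.1255] shift [-0.0075 -0.0049  0.1227] turn 0.00030878021816589137 F [ 0.4 -1.  -0.2] 0.2354205541721283
```

View pics/side3c.png

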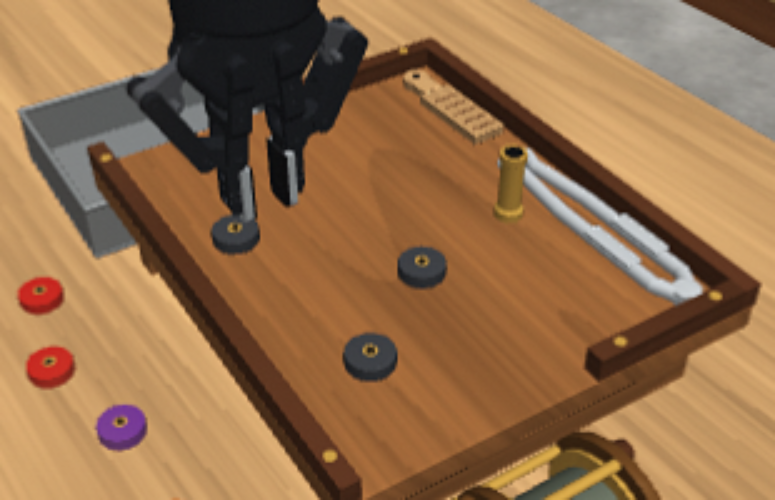

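Fingers hover behind the second sinker (crop (235,234)); the first is off the board. I'll descend and push the second.

>>> play_rows(
  plan=[
    [20,[-0.008,-0.005,0.04],0],
    [20,[-0.008,-0.005,0.08],0],
    [20,[-0.008,-0.005,0.11],0],
    [20,[-0.008,-0.005,0.1225],0],
    [20,[-0.008,-0.005,0.1225],0],
    [20,[0.02,-0.005,0.1225],0],
    [20,[0.045,-0.005,0.1225],0],
    [20,[0.07,-0.005,0.1225],0],
    [20,[0.1,-0.005,0.1225],0],
    [20,[0.13,0.0,0.1225],0],
  ],
)

```text
time_s: 5.6
eef_pos: [0.5211, 0.1167, 0.0755]
eef_rot: [-0.0, 0.727, 0.687, -0.0]
wrist_force: [0.1, -1.8, 1.0]
opening: 0.231
grasp_force: 0.4
```

```bash
python3 - <<'E'
from h import *
go(-.08,.168,.0764)
c=camera("top")
for s in sinkers(c): print(s)
E
```

```text
t 5.6 shelf [-0.0876  0.0617  0.0755] shift [ 0.2658  0.0194 -0.0023] turn 0.00047598462000979995 F [ 0.1 -1.8  1. ] 0.23088626029208736
(0.56, array([330., 235.]), array([0.59247768, 0.00650825, 0.084     ]), 0.086)
(0.53, array([353., 272.]), array([ 0.52425801, -0.03716034,  0.084     ]), 0.086)
(0.47, array([299., 331.]), array([0.41281502, 0.06037092, 0.084     ]), 0.011)
```

>>> play_rows(
  plan=[
    [20,[0.03,0.003,-0.002],0],
    [20,[0.06,0.006,-0.002],0],
    [20,[0.09,0.01,-0.002],0],
    [20,[0.12,0.014,-0.002],0],
    [20,[0.15,0.018,-0.002],0],
    [20,[0.18,0.02,-0.002],0],
    [20,[0.205,0.02,-0.002],0],
    [20,[0.225,0.02,-0.002],0],
    [20,[0.24,0.02,-0.002],0],
    [20,[0.25,0.02,-0.002],0],
  ],
)

```text
time_s: 6.7
eef_pos: [0.535, 0.2153, 0.0763]
eef_rot: [-0.0, 0.727, 0.687, 0.0]
wrist_force: [-0.0, 0.5, -0.6]
opening: 0.238
grasp_force: 0.0
```

>>> play_rows(
  plan=[
    [20,[0.008,0,0],0],
    [20,[0.015,0,0],0],
    [20,[0.015,0,0],0],
    [20,[-0.03,0,-0.01],0],
    [20,[-0.1,0.03,-0.1],0],
    [20,[-0.2,0.07,-0.14],0],
    [20,[-0.3,0.1,-0.14],0],
    [20,[-0.4,0.14,-0.14],0],
    [20,[-0.5,0.17,-0.14],0],
    [20,[-0.6,0.17,-0.14],0],
  ],
)

```text
time_s: 7.7
eef_pos: [0.5901, -0.0311, 0.1327]
eef_rot: [0.001, 0.727, 0.686, 0.0]
wrist_force: [0.3, 0.2, 0.2]
opening: 0.238
grasp_force: 0.0
```

```bash
python3 - <<'E'
from h import *
go(-.0095,-.088,.0764)
c=camera("top")
for s in sinkers(c): print(s)
a=c["image"][140:360,130:480];cv2.imwrite("pics/top4c.png",cv2.cvtColor(cv2.resize(a,(795,500)),cv2.COLOR_RGB2BGR))
E
```

```text
t 7.7 shelf [-0.0101 -0.0819  0.1327] shift [-0.0152  0.0013  0.1407] turn 7.651683098354548e-05 F [0.3 0.2 0.2] 0.23777470494747863
(0.61, array([353., 273.]), array([ 0.52275258, -0.03719921,  0.084     ]), 0.086)
(0.53, array([330., 235.]), array([0.59250172, 0.00704005, 0.084     ]), 0.086)
(0.47, array([207., 263.]), array([0.53458014, 0.23627511, 0.084     ]), 0.014)
```

View pics/top4c.png

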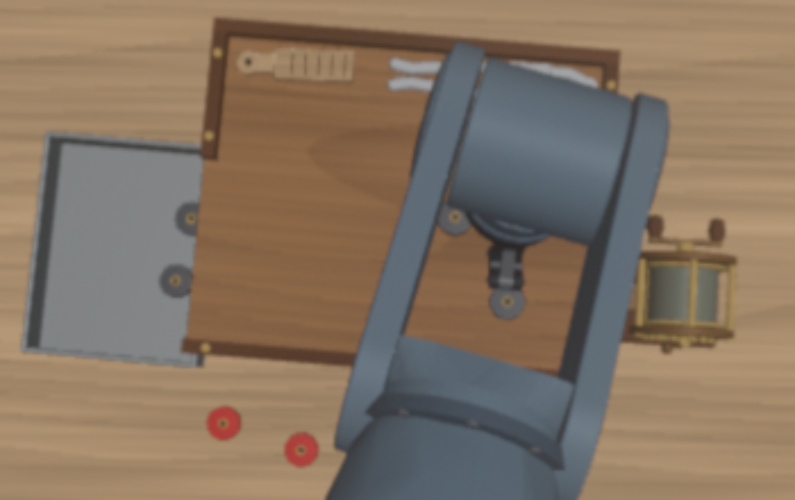

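Two sinkers lie flat in the tin (crop (190,218) and (175,280)). The remaining two are at (455,217) and (507,301), and the fingers are behind the former. I'll descend and push it.

>>> play_rows(
  plan=[
    [20,[-0.015,0.001,0.05],0],
    [20,[-0.015,0.001,0.09],0],
    [20,[-0.015,0.001,0.125],0],
    [20,[-0.015,0.001,0.14],0],
    [20,[-0.015,0.001,0.14],0],
    [20,[0.01,0.001,0.14],0],
    [20,[0.035,0.001,0.14],0],
    [20,[0.06,0.001,0.14],0],
    [20,[0.09,0,0.14],0],
    [20,[0.12,-0.005,0.14],0],
  ],
)

```text
time_s: 8.8
eef_pos: [0.5899, 0.0206, 0.0763]
eef_rot: [0.0, 0.727, 0.687, 0.0]
wrist_force: [-0.1, -1.2, 0.2]
opening: 0.238
grasp_force: 0.3
```

>>> play_rows(
  plan=[
    [20,[0.03,-0.006,0],0],
    [20,[0.06,-0.012,0],0],
    [20,[0.09,-0.018,0],0],
    [20,[0.12,-0.024,0],0],
    [20,[0.15,-0.03,0],0],
    [20,[0.18,-0.036,0],0],
    [20,[0.21,-0.042,0],0],
    [20,[0.24,-0.048,0],0],
    [20,[0.27,-0.054,0],0],
    [20,[0.3,-0.06,0],0],
  ],
)

```text
time_s: 9.8
eef_pos: [0.5726, 0.1414, 0.0763]
eef_rot: [-0.0, 0.727, 0.686, -0.0]
wrist_force: [0.3, -0.7, 0.5]
opening: 0.237
grasp_force: 0.3
```

```bash
python3 - <<'E'
from h import *
go(-.045,.168,.0764)
c=camera("side")
for s in sinkers(c): print(s)
E
```

```text
t 9.8 shelf [-0.0377  0.0894  0.0763] shift [ 0.1966 -0.0182 -0.0003] turn 0.0002650178184853284 F [ 0.3 -0.7  0.5] 0.23689076545295285
(0.76, array([218., 300.]), array([ 0.38984446, -0.00668781,  0.084     ]), 0.011)
(0.63, array([318., 273.]), array([ 0.5222968 , -0.03998106,  0.084     ]), 0.086)
```

>>> play_rows(
  plan=[
    [20,[0.03,-0.004,0],0],
    [20,[0.06,-0.008,0],0],
    [20,[0.09,-0.012,0],0],
    [20,[0.115,-0.016,0],0],
    [20,[0.135,-0.018,0],0],
    [20,[0.15,-0.018,0],0],
    [20,[0.165,-0.018,0],0],
    [20,[0.175,-0.018,0],0],
    [20,[0.185,-0.018,0],0],
    [20,[0.19,-0.018,0],0],
  ],
)

```text
time_s: 10.9
eef_pos: [0.57, 0.217, 0.0762]
eef_rot: [-0.0, 0.727, 0.686, 0.0]
wrist_force: [0.3, -1.0, 0.5]
opening: 0.235
grasp_force: 0.0
```

>>> play_rows(
  plan=[
    [20,[0,0,0],0],
    [20,[-0.04,0,-0.01],0],
    [20,[-0.1,0,-0.1],0],
    [20,[-0.2,-0.02,-0.14],0],
    [20,[-0.3,-0.04,-0.14],0],
    [20,[-0.4,-0.06,-0.14],0],
    [20,[-0.5,-0.078,-0.14],0],
    [20,[-0.6,-0.078,-0.14],0],
    [20,[-0.7,-0.078,-0.14],0],
    [20,[-0.76,-0.078,-0.14],0],
  ],
)

```text
time_s: 11.9
eef_pos: [0.5206, -0.0889, 0.1329]
eef_rot: [0.001, 0.728, 0.685, -0.0]
wrist_force: [0.1, 0.2, -0.9]
opening: 0.239
grasp_force: 0.0
```

```bash
python3 - <<'E'
from h import *
go(-.0755,-.136,.0764)
c=camera("top")
for s in sinkers(c): print(s)
E
```

```text
t 11.9 shelf [-0.0762 -0.1436  0.1329] shift [0.0191 0.0016 0.1412] turn -0.0005599984532492405 F [ 0.1  0.2 -0.9] 0.23854746214645223
(0.67, array([299., 330.]), array([0.4133637 , 0.06114491, 0.084     ]), 0.012)
(0.65, array([206., 264.]), array([0.53199229, 0.23711546, 0.084     ]), 0.014)
(0.61, array([203., 246.]), array([0.56543635, 0.24505897, 0.084     ]), 0.018)
(0.58, array([350., 272.]), array([ 0.52520004, -0.03200759,  0.084     ]), 0.086)
```

>>> play_rows(
  plan=[
    [20,[0.01,0.001,0.05],0],
    [20,[0.01,0.001,0.09],0],
    [20,[0.01,0.001,0.125],0],
    [20,[0.01,0.001,0.14],0],
    [20,[0.01,0.001,0.14],0],
    [20,[0.035,0.001,0.14],0],
    [20,[0.06,0.001,0.14],0],
    [20,[0.085,0.001,0.14],0],
    [20,[0.11,0.001,0.14],0],
    [20,[0.14,0.001,0.14],0],
  ],
)

```text
time_s: 13.0
eef_pos: [0.5251, -0.0281, 0.0765]
eef_rot: [0.0, 0.727, 0.687, 0.0]
wrist_force: [0.6, -0.4, -0.0]
opening: 0.233
grasp_force: 0.4
```

>>> play_rows(
  plan=[
    [20,[0.03,0,0],0],
    [20,[0.06,0,0],0],
    [20,[0.09,0,0],0],
    [20,[0.12,0,0],0],
    [20,[0.15,0,0],0],
    [20,[0.18,0,0],0],
    [20,[0.21,0,0],0],
    [20,[0.24,0,0],0],
    [20,[0.27,0,0],0],
    [20,[0.3,0,0],0],
  ],
)

```text
time_s: 14.0
eef_pos: [0.5319, 0.0917, 0.0763]
eef_rot: [-0.0, 0.727, 0.686, -0.0]
wrist_force: [-0.0, -0.5, -0.2]
opening: 0.239
grasp_force: 0.6
```

```bash
python3 - <<'E'
from h import *
go(-.07,.168,.0764)
E
```

```text
t 14.0 shelf [-0.0754  0.0373  0.0763] shift [ 0.3266  0.0139 -0.0004] turn 0.00025363475639245 F [-0.  -0.5 -0.2] 0.23877600524499143
```

>>> play_rows(
  plan=[
    [20,[0.03,0.002,0],0],
    [20,[0.06,0.004,0],0],
    [20,[0.09,0.006,0],0],
    [20,[0.12,0.008,0],0],
    [20,[0.15,0.01,0],0],
    [20,[0.18,0.012,0],0],
    [20,[0.21,0.014,0],0],
    [20,[0.235,0.014,0],0],
    [20,[0.255,0.014,0],0],
    [20,[0.27,0.014,0],0],
  ],
)

```text
time_s: 15.0
eef_pos: [0.5436, 0.1989, 0.0762]
eef_rot: [-0.0, 0.727, 0.687, -0.0]
wrist_force: [-1.1, -0.7, 0.3]
opening: 0.233
grasp_force: 0.6
```

>>> play_rows(
  plan=[
    [20,[0.015,0,0],0],
    [20,[0.03,0,0],0],
    [20,[0.04,0,0],0],
    [20,[0.048,0,0],0],
    [20,[0.048,0,0],0],
    [20,[0.0,0,-0.01],0],
    [20,[-0.08,0,-0.1],0],
    [20,[-0.18,0,-0.2],0],
    [20,[-0.28,0,-0.25],0],
    [20,[-0.38,0,-0.25],0],
  ],
)

```text
time_s: 16.0
eef_pos: [0.5373, 0.0446, 0.1807]
eef_rot: [0.003, 0.727, 0.687, 0.002]
wrist_force: [1.6, -1.4, -1.1]
opening: 0.233
grasp_force: 0.0
```

>>> play_rows(
  plan=[
    [20,[-0.1,0,0],0],
    [20,[-0.2,0,0],0],
    [20,[-0.2,0,0],0],
    [20,[-0.2,0,0],0],
  ],
)

```text
time_s: 16.4
eef_pos: [0.5301, -0.0342, 0.1763]
eef_rot: [-0.0, 0.728, 0.685, 0.0]
wrist_force: [0.8, -0.5, -0.2]
opening: 0.232
grasp_force: 0.0
```

```bash
python3 - <<'E'
from h import *
go(0,0,.2)
c=camera("top")
for s in sinkers(c): print(s)
a=c["image"][140:360,130:480];cv2.imwrite("pics/top5c.png",cv2.cvtColor(cv2.resize(a,(795,500)),cv2.COLOR_RGB2BGR))
for l in ["tin","reel","gauge"]: 
    r=masks_of(c,l)
    if r: print(l,r[0]["rect"])
s=camera("side");a=s["image"][130:330,150:460];cv2.imwrite("pics/side5c.png",cv2.cvtColor(cv2.resize(a,(775,500)),cv2.COLOR_RGB2BGR))
E
```

```text
t 16.4 shelf [-0.0698 -0.0884  0.1763] shift [ 0.2214  0.1741 -0.0593] turn -0.0005876909377233138 F [ 0.8 -0.5 -0.2] 0.23216354587061466
(0.63, array([211., 257.]), array([0.54531175, 0.22915595, 0.084     ]), 0.024)
(0.56, array([212., 236.]), array([0.58663623, 0.22795048, 0.084     ]), 0.014)
(0.52, array([205., 264.]), array([0.53240186, 0.23995874, 0.084     ]), 0.014)
(0.51, array([202., 246.]), array([0.56635405, 0.2461464 , 0.084     ]), 0.019)
tin [178.7, 250.6, 84.2, 103.5]
reel [438.9, 265.2, 35.7, 60.1]
gauge [261.8, 168.1, 48.5, 15.1]
```

View pics/top5c.png

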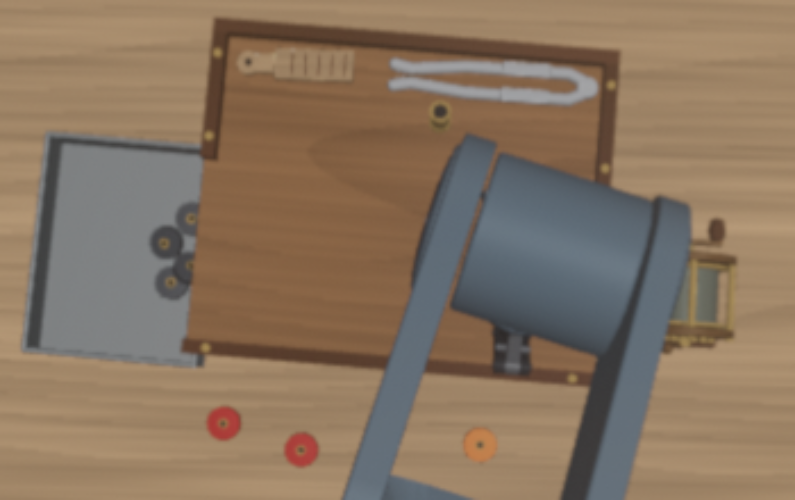

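View pics/side5c.png

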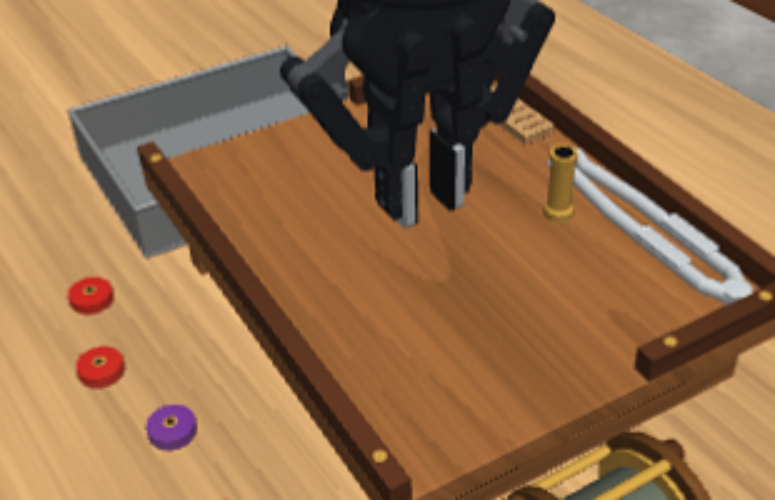

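All four sinkers are in the tin (crop (190,218), (166,242), (188,268) and (172,283)). The bystanders are where they started and the arm is clear, so I'm handing in.

```bash
python3 -c "
from bench import *
print(hand_in())"
```

```text
the job is handed in; nothing more can be done
None
```

I swept all four lead sinkers through the left opening into the zinc tin and handed the job in at about 16.5 s; the final pictures show them lying in the tin with the bystanders undisturbed, but hand-in returned no verdict.

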